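# Sort the incense packs into their setting-out trays

## Robot

A 6-joint arm with a two-finger parallel gripper is mounted at the origin on the work surface. World frame = base frame: x ahead of the robot, y to its left, z up, the work surface at z = 0. Lengths are in m, angles in rad, forces in N, time in s.
With the tool pointing down it reaches from about 0.275 to 0.85 m from the base axis. Payload 19 kg.
Tool frame: the origin (TCP) lies midway between the tips of the shut fingers; the grasp point (between the pads) lies 19 mm behind it; x points along the fingers, z is the direction in which the jaws open and shut, and the axes are right-handed (so a half turn about x gives the same grasp; the last joint's range is limited). The gripper opens to 85 mm and grips with 20 to 120 N. Pads are 22 mm wide; open, the fingers measure 114 mm over their backs; the gripper's body (76 mm by 85 mm) begins 54 mm behind the grasp point. The pads swing forward as they close: fully open they stand 13 mm farther back than shut.
Start: joints at [1.036, 0.15, 1.437, -0, 1.554, -0.134], TCP at [0.224, 0.529, 0.207] pointing down, gripper open.
Joint ranges: [-2.8, 2.8], [-0.68, 2.1], [0.12, 2.68], [-1.39, 4.53], [0.16, 2.79], [-2.81, 2.81]. Speed limits (rad/s): [1.89, 1.89, 2.22, 3.01, 3.01, 3.01].

## Interface

Orientations are given as a unit quaternion [x, y, z, w].
In Python, from rig import manip, get_image, calibration gives the robot as it stands. The module is installed in compiled form; this text tells all that it offers.
- The arm moves only by the shell command python3 -m pendant 'ROWS'. ROWS is a JSON object of lists of equal length, an entry for each row: "claw": the finger opening in mm, from 0 to 85.4; "dp": the shift along the tool's x, y, z in mm, a list of three; "dr": the turn, a rotation vector about the tool's x, y, z in degrees, a list of three. In form: {"claw": [claw, ...], "dp": [[tx, ty, tz], ...], "dr": [[ax, ay, az], ...]}. A call has 1 to 12 rows; each row is the pose to reach, as a shift and turn from the pose commanded when the call began, along the tool's axes at that moment; what a row does not reach only later rows make up. A row lasts 1/12 s, in which the tool goes at most 41.7 mm and 7.16 degrees, less where a joint would pass 70% of its speed; a pose out of reach is approached as far as the arm can. A call with a gripper value outside its range is refused whole. The fingers move at their own pace and stop on an object; the grip force is fixed at half the most. Time passes only in rows, so rows that repeat a pose let the fingers close. It gives the time, the measured TCP pose, the force and the opening at its end, in the units of the state.
- manip.get_state(): the state, without advancing time (a new reading comes with each control period).
- get_image(name): name is "side" or "top" or "wrist"; returns the picture (480x640x3 uint8, red, green, blue); there is no depth.
- calibration(name): a dict with "fx", "fy", "cx", "cy" (pixels), "extrinsics" (4x4, takes a point from world to camera coordinates); the wrist camera has in their place "mount" (4x4, takes a point from camera to tool coordinates, whose origin is the TCP and whose axes are the tool frame's). Camera axes: x right, y down, z forward; pixel columns grow to the right and rows downward; lengths in m; the calibration is good to about 2 mm. A picture is of the moment at which its call begins: read the wrist's pose just before it. calibration takes no time and is no camera call.
- manip.close_job(): hands the job in, once; it reports no verdict.
The state is a dict: "time_s": time; "joint_pos": joint angles; "qd": joint speeds; "joint_efforts": joint torques, N m; "tcp_pos": TCP position; "tool_rot": TCP orientation; "wrist_force": force on the tool from outside, world axes, zero at the start; "moment": the same for the moment, N m; "gripper_width": opening from 0.0 (shut) to 1.0 (fully open).
Only numpy, scipy, OpenCV 4.12 (cv2) and the standard library are available. Lean on these libraries where they do the work, as an engineer would, in place of code of your own. Each camera call takes 0.05 s, during which the arm holds its last target. There are 200 camera calls.

## Task

Sort the mixed incense goods on the packing bench into the three shallow wooden trays: the two long eight-sided cartons side by side, lengthwise, in the large tray, the round tin upright in the small square tray, and the flat box on its broad face, lengthwise, in the small oblong tray. Everything should lie fully down on the floor of its tray, not on a rim or on another pack, and the glass jar and the steel cup must stay standing where they are.

Things in the scene. Friction and masses are not known exactly. Their poses are not given: they have to be found in the camera images.
- pack_a: A slim eight-sided carton of joss sticks lying on one of its flats, maroon with a gold band round the middle and pale ends: 135 mm long, 36 mm across opposite flats, about 0.12 kg. Origin at its very centre (18 mm above what it lies on); x runs along its length, and at the start it points roughly along world x. Either end and any flat will do.
- pack_b: The second carton of joss sticks, exactly like pack_a. A slim eight-sided carton of joss sticks lying on one of its flats, maroon with a gold band round the middle and pale ends: 135 mm long, 36 mm across opposite flats, about 0.12 kg. Origin at its very centre (18 mm above what it lies on); x runs along its length, and at the start it points roughly along world x. Either end and any flat will do.
- tin: A round tin of incense cones standing upright, bare steel with a maroon band: diameter 50 mm, 46 mm tall, about 0.15 kg. Origin at the centre of its underside; z up its axis.
- box: A flat oblong card box of incense coils lying on its broad face, maroon with a narrow gold band across: 85 mm long (x), 52 mm wide (y), 38 mm tall (z), about 0.12 kg. Origin at the centre of its underside; at the start its x points roughly along world x.
- tray_packs: The largest shallow wooden tray, for the two long cartons, with two long paper strips on its floor as footprints: inside 135 mm (its x) by 165 mm (its y). The strips are 36 x 135 mm, run along y and are centred at x = -32 and +32 mm. Fixed to the bench. Floor 5 mm thick, rim 5 mm thick with its top 14 mm above the bench. Origin at the centre of its underside, on the bench; z up.
- tray_tin: The small square shallow wooden tray, for the tin, with one round paper footprint (50 mm) in the middle of its floor: inside 85 by 85 mm. Fixed to the bench. Floor 5 mm thick, rim 5 mm thick with its top 14 mm above the bench. Origin at the centre of its underside, on the bench; z up.
- tray_box: The small oblong shallow wooden tray, for the flat box, with one oblong paper footprint (52 x 85 mm, long side along y) in the middle of its floor: inside 85 mm (its x) by 120 mm (its y). Fixed to the bench. Floor 5 mm thick, rim 5 mm thick with its top 14 mm above the bench. Origin at the centre of its underside, on the bench; z up.
- jar: A bystander: closed glass jar with a steel lid, 60 mm in diameter, 70 mm tall, loose, beyond the goods. Origin at the centre of its underside. Not to be shifted by more than about 30 mm or tipped.
- cup: A bystander: open steel cup, 60 mm across the rim, 65 mm tall, loose, beyond the goods. Origin at the centre of its underside. Not to be shifted by more than about 30 mm or tipped.

How it is judged:
At the end, for the whole second after the job is handed in: Each thing at rest on the floor of its own tray, released: cartons along the long side within 0.25 rad and inside the rim (52 mm across, 18 mm along from centre), tin (tilt under 0.12 rad) and flat box (yaw within 0.3 rad) within 20 mm of centre in x and y; heights within 4 mm (x of pack_a in the frame of tray_packs between -0.052 and 0.052 m and y of pack_a in the frame of tray_packs between -0.018 and 0.018 m and z of pack_a in the frame of tray_packs between 0.019 and 0.028 m and linear speed of each of pack_a, tin, pack_b, box below 0.02 m/s and angular speed of each of pack_a, tin, pack_b, box below 0.2 rad/s and angle between the x axis of each of pack_a, pack_b and the y axis of tray_packs, either way round below 0.25 rad and x of tin in the frame of tray_tin between -0.02 and 0.02 m and y of tin in the frame of tray_tin between -0.02 and 0.02 m and z of tin in the frame of tray_tin between 0.002 and 0.009 m and angle between each of tin, box's own z axis and vertical below 0.12 rad and x of pack_b in the frame of tray_packs between -0.052 and 0.052 m and y of pack_b in the frame of tray_packs between -0.018 and 0.018 m and z of pack_b in the frame of tray_packs between 0.019 and 0.028 m and x of box in the frame of tray_box between -0.02 and 0.02 m and y of box in the frame of tray_box between -0.02 and 0.02 m and z of box in the frame of tray_box between 0.002 and 0.009 m and angle between the x axis of box and the y axis of tray_box, either way round below 0.3 rad); the robot touches nothing.
It fails at once if the glass jar is shifted by more than 30 mm or tipped (distance of jar from where it was at the start of the episode above 0.03 m or angle between jar's own z axis and vertical above 0.3 rad).
It fails at once if the steel cup is shifted by more than 30 mm or tipped (distance of cup from where it was at the start of the episode above 0.03 m or angle between cup's own z axis and vertical above 0.3 rad).
It also fails if it takes over 96 s, if anything falls off the work surface, if the arm or the gripper's body presses on something with over 40 N, if the wrist force passes 120 N, or if a joint passes its speed limit or range.

## Working session

There is one attempt and no reset: what is moved stays moved. The work goes in short steps, Python scripts to look and compute and a shell command to move; the robot and the scene stay as the last step left them, time stands still between calls to the robot, and variables do not carry over. Pictures are saved under pics/ and viewed, about 12 in all and at most 16, crops included, and the job is handed in when it is done.

```bash
mkdir -p pics; python3 - <<'E'
from rig import manip,get_image,calibration
import cv2,numpy as np
s=manip.get_state();print({k:np.round(v,4).tolist() for k,v in s.items()})
for n in("top","side"):
    im=get_image(n);cv2.imwrite(f"pics/{n}0.png",im[:,:,::-1])
for n in("top","side","wrist"):
    print(n,{k:np.round(v,4).tolist() for k,v in calibration(n).items()})
E
```

```text
{'time_s': 0.0, 'joint_pos': [1.036, 0.151, 1.438, 0.0, 1.5538, -0.134], 'qd': [0.0001, 0.003, 0.0008, -0.0012, -0.0006, 0.0002], 'joint_efforts': [0.0015, -71.305, -57.0876, 0.0003, 0.0088, -0.0], 'tcp_pos': [0.2242, 0.5292, 0.2067], 'tool_rot': [-0.3906, 0.5899, 0.3903, 0.5892], 'wrist_force': [-0.8669, -0.4491, -0.4818], 'moment': [0.0103, -0.0255, 0.0255], 'gripper_width': 1.0022}
top {'fx': 468.4639, 'fy': 468.4639, 'cx': 316.8447, 'cy': 240.4811, 'extrinsics': [[0.0748, -0.9972, -0.0039, -0.0233], [-0.9756, -0.0724, -0.2073, 0.5593], [0.2065, 0.0193, -0.9783, 1.001], [0.0, 0.0, 0.0, 1.0]]}
side {'fx': 529.8659, 'fy': 529.8659, 'cx': 319.0401, 'cy': 244.5116, 'extrinsics': [[0.9859, -0.1666, -0.0128, -0.5297], [-0.1214, -0.6613, -0.7402, 0.089], [0.1149, 0.7314, -0.6722, 1.1726], [0.0, 0.0, 0.0, 1.0]]}
wrist {'fx': 432.5082, 'fy': 432.5082, 'cx': 318.9063, 'cy': 235.6019, 'mount': [[0.0003, -0.286, 0.9582, -0.1674], [0.0007, -0.9582, -0.286, 0.0715], [1.0, 0.0008, -0.0001, 0.0002], [0.0, 0.0, 0.0, 1.0]]}
```

View pics/top0.png

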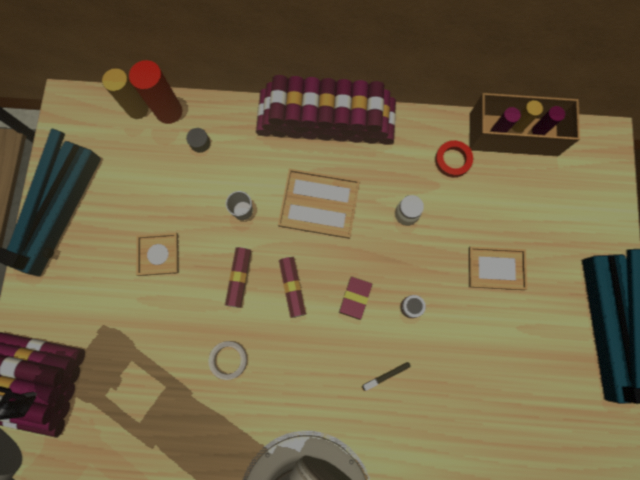

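View pics/side0.png

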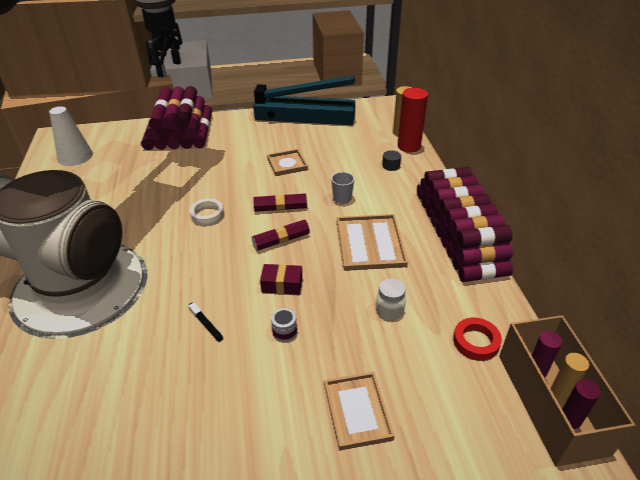

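The top view shows the cartons at about (238,277) and (292,287), the box at (356,298) and the tin at (413,307). The trays are at (319,204) for the cartons, (158,255) for the tin and (497,269) for the box. The cup is at (240,206) and the jar at (410,210). The side view shows the same layout.

```bash
cat > h.py <<'E'
import cv2,numpy as np
from rig import manip,get_image,calibration
from scipy.spatial.transform import Rotation as R
def cam(n,s=None):
    c=calibration(n);K=np.array([[c["fx"],0,c["cx"]],[0,c["fy"],c["cy"]],[0,0,1]])
    if n=="wrist":
        T=np.eye(4);T[:3,:3]=R.from_quat(s["tool_rot"]).as_matrix();T[:3,3]=s["tcp_pos"]
        return K,T@np.array(c["mount"])
    return K,np.linalg.inv(np.array(c["extrinsics"]))
def cast(KT,uv,z):
    K,T=KT;uv=np.atleast_2d(np.float64(uv))
    d=(T[:3,:3]@np.linalg.inv(K)@np.c_[uv,np.ones(len(uv))].T).T
    o=T[:3,3];return o+d*((z-o[2])/d[:,2:])
def rect(KT,cnt,z):
    """centre, sides, yaw of long side of contour cast to plane z (metres)"""
    p=cast(KT,cnt.reshape(-1,2),z)[:,:2]
    (c,(w,h),a)=cv2.minAreaRect(np.float32(p*1000))
    if w<h: w,h,a=h,w,a+90
    return np.round(c,1),round(w,1),round(h,1),round((a+90)%180-90,1)
def blobs(mask,box,amin):
    x0,y0,x1,y1=box;m=np.zeros_like(mask);m[y0:y1,x0:x1]=mask[y0:y1,x0:x1]
    m=cv2.morphologyEx(m,cv2.MORPH_CLOSE,np.ones((3,3),np.uint8))
    cs,_=cv2.findContours(m,cv2.RETR_EXTERNAL,cv2.CHAIN_APPROX_NONE)
    return [c for c in cs if cv2.contourArea(c)>amin]
def masks(im):
    h=cv2.cvtColor(im,cv2.COLOR_RGB2HSV);H,S,V=[h[...,i].astype(int) for i in range(3)]
    mar=((H>150)|(H<6))&(S>90)&(V>25)
    white=(S<70)&(V>120)
    return mar.astype(np.uint8)*255,white.astype(np.uint8)*255
E
python3 - <<'E'
from h import *
im=cv2.imread("pics/top0.png")[:,:,::-1].copy();KT=cam("top")
mar,wh=masks(im);grey=((cv2.cvtColor(im,cv2.COLOR_RGB2HSV)[...,1]<70)*255).astype(np.uint8)
for n,b,z,m in [("trayP",(285,175,355,235),.005,wh),("trayT",(140,237,176,273),.005,wh),("trayB",(472,252,522,287),.005,wh),
 ("A",(215,240,258,312),.02,mar),("B",(270,250,312,322),.02,mar),("box",(335,270,380,325),.03,mar),("tin",(395,290,432,325),.046,grey),("cup",(220,185,258,225),.04,grey),("jar",(390,190,430,226),.07,grey)]:
    for c in blobs(m,b,25): print(n,cv2.boundingRect(c),*rect(KT,c,z))
im=get_image("side");mar,wh=masks(im);KT=cam("side")
for n,b,z in [("trayP",(340,215,405,265),.005),("trayT",(270,150,305,172),.005),("trayB",(330,380,385,440),.005)]:
    for c in blobs(wh,b,40): print("side",n,*rect(KT,c,z))
for n,b,z in [("A",(250,190,310,215),.018),("B",(250,218,312,252),.018),("box",(258,260,304,297),.019)]:
    for c in blobs(mar,b,40): print("side",n,*rect(KT,c,z))
E
```

```text
trayP (288, 204, 58, 24) [631.9  24.9] 136.4 37.4 84.2
trayP (293, 179, 57, 24) [695.8  18.2] 136.4 37.2 84.4
trayT (147, 244, 22, 21) [510.3 394.3] 49.1 48.9 51.0
trayB (479, 256, 37, 24) [ 536.7 -407. ] 84.6 53.3 -89.4
A (227, 282, 17, 24) [429.4 197.5] 54.4 30.7 -3.9
A (233, 248, 17, 24) [509.8 191.5] 52.8 30.4 -5.2
B (287, 291, 17, 25) [418.7  57.4] 54.5 29.6 16.4
B (280, 258, 17, 24) [495.5  80.5] 53.3 30.4 16.0
box (340, 299, 25, 20) [415.9 -71.8] 49.8 32.0 75.8
box (347, 277, 25, 19) [466.2 -84.8] 49.6 30.5 75.6
tin (402, 295, 24, 23) [ 429.8 -206.8] 51.7 48.5 -85.7
cup (225, 190, 27, 29) [636.8 209.5] 68.9 61.0 6.0
jar (397, 195, 27, 29) [ 647.4 -186.7] 69.6 55.2 -34.3
side trayP [631.6  23.6] 135.6 37.3 84.2
side trayP [695.2  17.1] 135.8 37.0 84.2
side trayT [508.9 389.9] 48.9 46.1 -10.7
side trayB [ 536.6 -407.5] 85.5 52.7 -88.7
side A [429.4 196.7] 61.9 53.6 85.6
side A [507.9 191. ] 61.5 55.2 85.9
side B [419.6  56.8] 63.0 54.0 14.9
side B [497.   79.6] 62.2 54.4 15.1
side box [464.5 -85.5] 88.3 37.1 81.9
side box [413.1 -71.6] 85.2 34.9 80.3
```

```bash
cat >> h.py <<'E'
def plan(x,y,z,yaw,long=True):
    """mm, deg (yaw of object's long axis; jaws close across it). prints dp, dr in tool axes"""
    s=manip.get_state();M=R.from_quat(s["tool_rot"]).as_matrix();p=np.array(s["tcp_pos"])*1000
    a=np.degrees(np.arctan2(M[1,2],M[0,2]));q1=np.degrees(s["joint_pos"][0]);q6=np.degrees(s["joint_pos"][5])
    print("t",s["time_s"],"tcp",p.round(1),"zyaw",a.round(1),"q6",q6.round(1),"w",round(s["gripper_width"],3),"F",np.round(s["wrist_force"],1))
    print("dp",np.round(M.T@(np.array([x,y,z])-p),1))
    for t in (yaw+90,yaw-90):
        d=(t-a+180)%360-180
        y_=np.radians(t);G=np.c_[[0,0,-1],np.cross([np.cos(y_),np.sin(y_),0],[0,0,-1]),[np.cos(y_),np.sin(y_),0]]
        rv=np.degrees(R.from_matrix(M.T@G).as_rotvec()).round(1)
        dq1=np.degrees(np.arctan2(y,x))-np.degrees(np.arctan2(p[1],p[0]))
        print("zyaw",t,"dr",rv,"rows",int(abs(d)/7.16)+1,"q6 pred if +/-",round(q6+d-dq1),round(q6-d+dq1))
E
python3 - <<'E'
from h import *
print(R.from_quat(manip.get_state()["tool_rot"]).as_matrix().round(3))
plan(469.6,194.5,110,-4.5)
E
```

```text
[[-0.    -0.921  0.39 ]
 [-0.001  0.39   0.921]
 [-1.     0.    -0.001]]
t 0.15 tcp [224.3 529.3 206.9] zyaw 67.0 q6 -7.7 w 1.002 F [ 0.3 -0.2  1. ]
dp [  97.  -356.5 -212.4]
zyaw 85.5 dr [-18.5  -0.   -0. ] rows 3 q6 pred if +/- 55 -71
zyaw -94.5 dr [ 1.615e+02 -0.000e+00  1.000e-01] rows 23 q6 pred if +/- -125 109
```

```bash
python3 -m pendant '{"claw":[70,70,70,70,70,70,70,70,70,70,70,70],"dp":[[97,-356,-212],[97,-356,-212],[97,-356,-212],[97,-356,-212],[97,-356,-212],[97,-356,-212],[97,-356,-212],[97,-356,-212],[97,-356,-212],[97,-356,-212],[97,-356,-212],[97,-356,-212]],"dr":[[-18.5,0,0],[-18.5,0,0],[-18.5,0,0],[-18.5,0,0],[-18.5,0,0],[-18.5,0,0],[-18.5,0,0],[-18.5,0,0],[-18.5,0,0],[-18.5,0,0],[-18.5,0,0],[-18.5,0,0]]}'
python3 - <<'E'
from h import *
plan(469.6,194.5,3,-4.5)
s=manip.get_state();im=get_image("wrist");cv2.imwrite("pics/w1.png",im[:,:,::-1])
E
```

```text
time_s: 1.15
tcp_pos: [0.4707, 0.1922, 0.109]
tool_rot: [-0.479, 0.521, 0.479, 0.519]
wrist_force: [-0.1, 0.3, 0.6]
gripper_width: 0.821
t 1.15 tcp [470.7 192.2 109. ] zyaw 85.3 q6 -71.8 w 0.821 F [-0.1  0.3  0.6]
dp [106.    1.1   2.4]
zyaw 85.5 dr [-0.2 -0.1 -0.1] rows 1 q6 pred if +/- -72 -72
zyaw -94.5 dr [ 1.798e+02 -1.000e-01  1.000e-01] rows 26 q6 pred if +/- -252 108
```

View pics/w1.png

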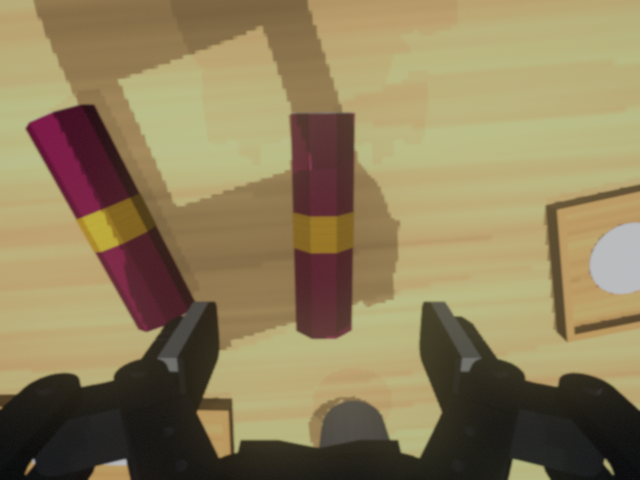

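The wrist view shows the carton centred at (323,232), between the finger tips at columns 218 and 422 and aligned with them. I'll descend and grip.

```bash
python3 -m pendant '{"claw":[60,60,60,60,60,30,30,30,30,30,30,30],"dp":[[35,0.5,1],[70,1,2],[95,1,2],[104,1,2],[105.5,1,2],[105.5,1,2],[105.5,1,2],[105.5,1,2],[105.5,1,2],[105.5,1,2],[105.5,1,2],[105.5,1,2]],"dr":[[0,0,0],[0,0,0],[0,0,0],[0,0,0],[0,0,0],[0,0,0],[0,0,0],[0,0,0],[0,0,0],[0,0,0],[0,0,0],[0,0,0]]}'
python3 - <<'E'
from h import *
plan(693.5,17.9,110,84.1)
E
```

```text
time_s: 2.2
tcp_pos: [0.4695, 0.1972, 0.0062]
tool_rot: [-0.481, 0.519, 0.48, 0.52]
wrist_force: [-0.1, -2.9, 7.8]
gripper_width: 0.354
t 2.2 tcp [469.5 197.2   6.2] zyaw 85.5 q6 -71.4 w 0.354 F [-0.1 -2.9  7.8]
dp [-103.3 -237.5 -161.4]
zyaw 174.1 dr [-88.6  -0.1   0.1] rows 13 q6 pred if +/- 38 -181
zyaw -5.900000000000006 dr [91.4  0.1  0.1] rows 13 q6 pred if +/- -142 -1
```

```bash
python3 - <<'E'
from h import *
im=get_image("wrist");im2=get_image("side")[150:270,200:360]
cv2.imwrite("pics/w2.png",np.vstack([cv2.resize(im,(480,360)),cv2.resize(im2,(480,240))])[:,:,::-1])
plan(693.5,17.9,110,84.1)
E
```

```text
t 2.3 tcp [469.5 197.3   6.3] zyaw 85.5 q6 -71.4 w 0.348 F [-1.1 -3.1  8.5]
dp [-103.2 -237.5 -161.4]
zyaw 174.1 dr [-88.6  -0.1   0.1] rows 13 q6 pred if +/- 39 -181
zyaw -5.900000000000006 dr [91.4  0.1  0.1] rows 13 q6 pred if +/- -141 -1
```

View pics/w2.png

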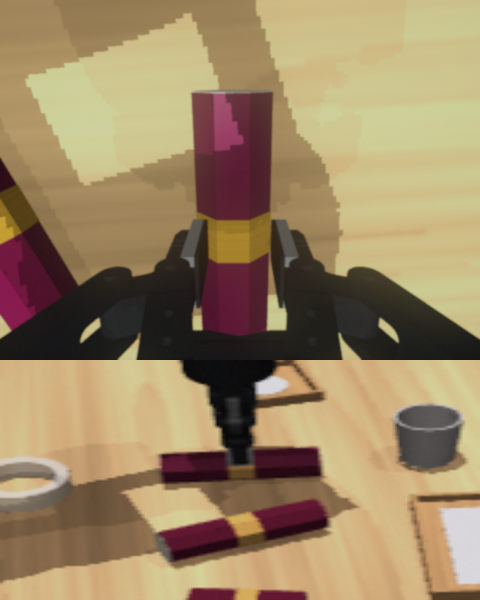

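The pads sit on either side of the gold band. The reading of 0.35 is below the 0.42 expected, which could be linkage give or a grip on the chamfers. I'll lift a little to test it.

```bash
python3 -m pendant '{"claw":[25,25,25,25,25,25],"dp":[[-10,0,0],[-20,0,0],[-35,0,0],[-50,0,0],[-50,0,0],[-50,0,0]],"dr":[[0,0,0],[0,0,0],[0,0,0],[0,0,0],[0,0,0],[0,0,0]]}'
python3 - <<'E'
from h import *
im=get_image("wrist");im2=get_image("side")[130:250,200:360]
cv2.imwrite("pics/w3.png",np.vstack([cv2.resize(im,(480,360)),cv2.resize(im2,(480,240))])[:,:,::-1])
plan(693.5,17.9,110,84.1)
E
```

```text
time_s: 2.8
tcp_pos: [0.4692, 0.1976, 0.0563]
tool_rot: [-0.481, 0.518, 0.48, 0.52]
wrist_force: [-0.6, -1.6, 0.2]
gripper_width: 0.293
t 2.9 tcp [468.4 197.4  54.8] zyaw 85.5 q6 -71.4 w 0.294 F [0.6 0.4 0.3]
dp [ -55.2 -238.4 -161.4]
zyaw 174.1 dr [-88.6   0.   -0. ] rows 13 q6 pred if +/- 39 -181
zyaw -5.900000000000006 dr [91.4 -0.  -0. ] rows 13 q6 pred if +/- -141 -1
```

View pics/w3.png

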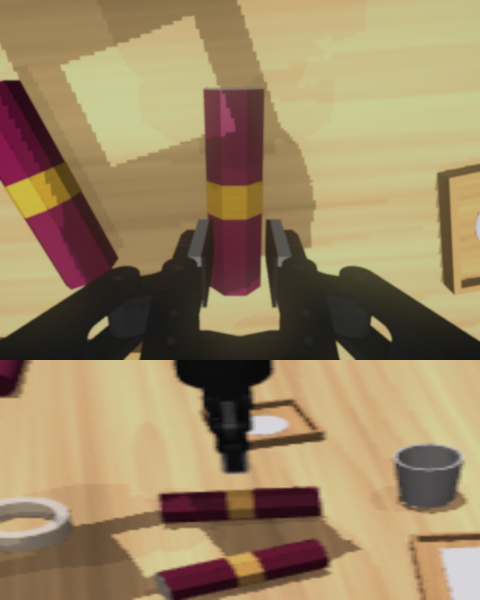

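The carton slipped off. It is still on the bench in its old place, so the pads had pinched its upper chamfers. I'll regrasp lower and recheck the lateral offset.

```bash
python3 - <<'E'
from h import *
im=get_image("top");mar,_=masks(im);cs=blobs(mar,(215,240,258,312),25)
cv2.imwrite("pics/t1.png",im[:,:,::-1])
for c in cs: print(rect(cam("top"),c,.02))
plan(469.6,194.5,1,-4.5)
E
```

```text
t 2.95 tcp [468.2 197.3  54.4] zyaw 85.5 q6 -71.4 w 0.289 F [-0.2 -0.3  0.1]
dp [53.4 -1.6 -2.7]
zyaw 85.5 dr [ 0. -0. -0.] rows 1 q6 pred if +/- -71 -72
zyaw -94.5 dr [-1.8e+02  1.0e-01 -0.0e+00] rows 26 q6 pred if +/- 109 -252
```

```bash
python3 -m pendant '{"claw":[60,60,60,60,60,60,60,60],"dp":[[0,-1,-2.5],[0,-1,-2.5],[0,-1,-2.5],[20,-1,-2.5],[40,-1,-2.5],[50,-1,-2.5],[53,-1,-2.5],[53,-1,-2.5]],"dr":[[0,0,0],[0,0,0],[0,0,0],[0,0,0],[0,0,0],[0,0,0],[0,0,0],[0,0,0]]}'
python3 -m pendant '{"claw":[25,25,25,25,25,25,25,25],"dp":[[0,0,0],[0,0,0],[0,0,0],[0,0,0],[0,0,0],[0,0,0],[0,0,0],[0,0,0]],"dr":[[0,0,0],[0,0,0],[0,0,0],[0,0,0],[0,0,0],[0,0,0],[0,0,0],[0,0,0]]}'
```

```text
time_s: 3.62
tcp_pos: [0.469, 0.1947, 0.0013]
tool_rot: [-0.48, 0.52, 0.48, 0.519]
wrist_force: [0.1, 0.2, 0.7]
gripper_width: 0.706
time_s: 4.28
tcp_pos: [0.4702, 0.1954, 0.0042]
tool_rot: [-0.48, 0.518, 0.48, 0.52]
wrist_force: [-9.7, 0.9, 28.3]
gripper_width: 0.307
```

```bash
python3 - <<'E'
from h import *
print(manip.get_state()["gripper_width"],manip.get_state()["wrist_force"])
im=get_image("wrist");im2=get_image("side")[150:230,220:340]
cv2.imwrite("pics/w4.png",np.vstack([cv2.resize(im[240:,100:540],(550,300)),cv2.resize(im2,(450,300))[:, :].repeat(1,0) if 0 else cv2.resize(im2,(550,300))])[:,:,::-1])
E
```

```text
0.30658826659237876 [-9.71163434  0.92494709 28.32957186]
```

View pics/w4.png

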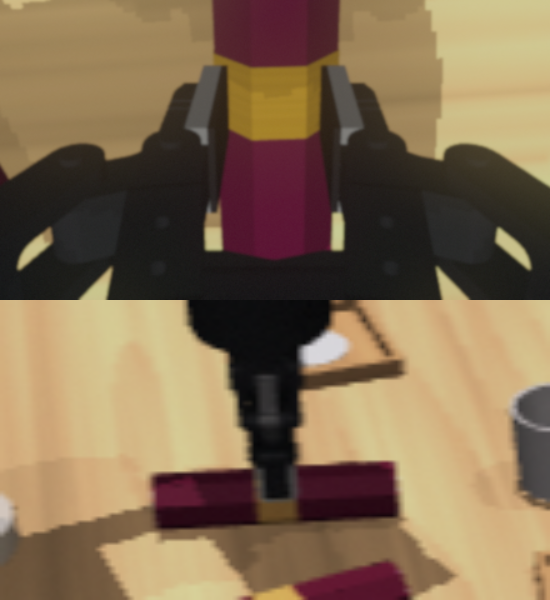

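```bash
python3 - <<'E'
from h import *
K,T=cam("side")
for x,y,z in [(470,180,0),(470,180,10),(470,180,20),(470,180,30),(470,177,0),(470,177,18),(470,213,36),(470,187,36),(470,195,0)]:
    c=np.linalg.inv(T)@[x/1000,y/1000,z/1000,1];p=K@c[:3];print(x,y,z,(p[:2]/p[2]).round(1))
E
```

```text
470 180 0 [281.5 210.5]
470 180 10 [281.3 207.5]
470 180 20 [281.  204.4]
470 180 30 [280.8 201.2]
470 177 0 [281.6 211.3]
470 177 18 [281.2 205.7]
470 213 36 [279.2 191.6]
470 187 36 [280.3 197.7]
470 195 0 [280.8 207. ]
```

By ray geometry, the near finger tip in the side view is at about z = 23–26 mm, so the tips sit higher than the TCP reading suggests. I'll open and step down, watching the force.

```bash
python3 -m pendant '{"claw":[48,48,48,48,48,48],"dp":[[0,0,0],[0,0,0],[0,0,0],[0,0,0],[1,0,0],[3,0,0]],"dr":[[0,0,0],[0,0,0],[0,0,0],[0,0,0],[0,0,0],[0,0,0]]}'; python3 -m pendant '{"claw":[48,48,48],"dp":[[2,0,0],[3,0,0],[3,0,0]],"dr":[[0,0,0],[0,0,0],[0,0,0]]}';python3 -m pendant '{"claw":[48,48,48],"dp":[[2,0,0],[3,0,0],[3,0,0]],"dr":[[0,0,0],[0,0,0],[0,0,0]]}'
```

```text
time_s: 4.88
tcp_pos: [0.4695, 0.1948, -0.0012]
tool_rot: [-0.48, 0.519, 0.48, 0.519]
wrist_force: [0.0, -0.1, -0.6]
gripper_width: 0.563
time_s: 5.13
tcp_pos: [0.4691, 0.1947, -0.0046]
tool_rot: [-0.48, 0.519, 0.48, 0.519]
wrist_force: [0.5, -0.1, -0.5]
gripper_width: 0.561
time_s: 5.38
tcp_pos: [0.4692, 0.1948, -0.0075]
tool_rot: [-0.48, 0.519, 0.48, 0.519]
wrist_force: [-0.3, 0.7, -0.1]
gripper_width: 0.564
```

```bash
python3 -m pendant '{"claw":[48,48,48,48],"dp":[[1,0,0],[2,0,0],[3,0,0],[3,0,0]],"dr":[[0,0,0],[0,0,0],[0,0,0],[0,0,0]]}';python3 -m pendant '{"claw":[40,36,32,28,28,28,28],"dp":[[0,0,0],[0,0,0],[0,0,0],[0,0,0],[0,0,0],[0,0,0],[0,0,0]],"dr":[[0,0,0],[0,0,0],[0,0,0],[0,0,0],[0,0,0],[0,0,0],[0,0,0]]}'
```

```text
time_s: 5.72
tcp_pos: [0.4693, 0.1947, -0.0104]
tool_rot: [-0.48, 0.519, 0.48, 0.519]
wrist_force: [0.3, 0.3, -0.2]
gripper_width: 0.564
time_s: 6.3
tcp_pos: [0.4695, 0.1948, -0.0098]
tool_rot: [-0.48, 0.519, 0.48, 0.519]
wrist_force: [-1.8, -1.9, 5.6]
gripper_width: 0.404
```

```bash
python3 -m pendant '{"claw":[28,28,28,28,28,28],"dp":[[-10,0,0],[-30,0,0],[-60,0,0],[-90,0,0],[-110,0,0],[-110,0,0]],"dr":[[0,0,0],[0,0,0],[0,0,0],[0,0,0],[0,0,0],[0,0,0]]}'
python3 - <<'E'
from h import *
im=get_image("wrist");im2=get_image("side")[110:250,200:360]
cv2.imwrite("pics/w5.png",np.vstack([cv2.resize(im,(400,300)),cv2.resize(im2,(400,300))])[:,:,::-1])
plan(693.5,17.9,105,84.1)
E
```

```text
time_s: 6.8
tcp_pos: [0.4712, 0.1953, 0.1048]
tool_rot: [-0.481, 0.517, 0.479, 0.521]
wrist_force: [-0.2, 0.4, -0.3]
gripper_width: 0.399
t 6.9 tcp [469.6 194.9 100.7] zyaw 85.5 q6 -71.7 w 0.403 F [-0.1  0.8 -2. ]
dp [  -4. -237. -159.]
zyaw 174.1 dr [-88.6  -0.1   0.1] rows 13 q6 pred if +/- 38 -181
zyaw -5.900000000000006 dr [91.4  0.1  0.1] rows 13 q6 pred if +/- -142 -1
```

View pics/w5.png

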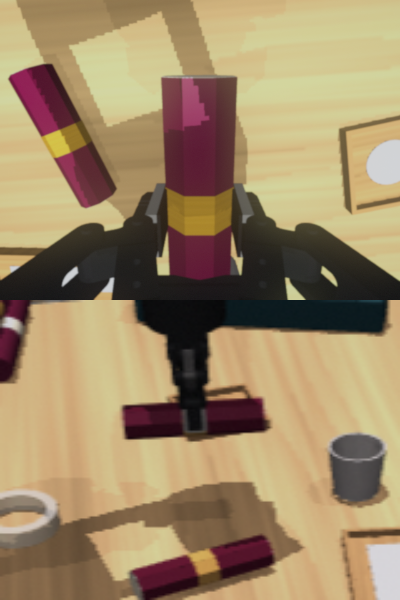

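Carton A is held level and lifted clear. Next I carry it to the far slot.

```bash
python3 -m pendant '{"claw":[28,28,28,28,28,28,28,28,28,28,28,28],"dp":[[-4,-18,-12],[-4,-36,-24],[-4,-54,-36],[-4,-72,-48],[-4,-90,-60],[-4,-108,-72],[-4,-126,-84],[-4,-144,-97],[-4,-165,-111],[-4,-185,-125],[-4,-205,-138],[-4,-220,-148]],"dr":[[7,0,0],[14,0,0],[21,0,0],[28,0,0],[35,0,0],[42,0,0],[49,0,0],[56,0,0],[63,0,0],[70,0,0],[77,0,0],[84,0,0]]}'
python3 - <<'E'
from h import *
plan(693.5,17.9,30,84.1)
E
```

```text
time_s: 7.9
tcp_pos: [0.6777, 0.0288, 0.1021]
tool_rot: [-0.007, 0.708, 0.007, 0.706]
wrist_force: [0.1, 0.6, -2.1]
gripper_width: 0.4
t 7.9 tcp [677.7  28.8 102.1] zyaw 1.2 q6 -5.2 w 0.4 F [ 0.1  0.6 -2.1]
dp [ 72.  -11.2  15.7]
zyaw 174.1 dr [-172.9   -0.    -0.2] rows 25 q6 pred if +/- 169 -179
zyaw -5.900000000000006 dr [ 7.1 -0.1  0. ] rows 1 q6 pred if +/- -11 1
```

```bash
python3 -m pendant '{"claw":[28,28,28,28,28,28],"dp":[[20,-11,16],[50,-11,16],[72,-11,16],[72,-11,16],[72,-11,16],[72,-11,16]],"dr":[[7,0,0],[7,0,0],[7,0,0],[7,0,0],[7,0,0],[7,0,0]]}'
python3 - <<'E'
from h import *
plan(693.5,17.9,-4.5,84.1)
s=manip.get_state();im=get_image("side");cv2.imwrite("pics/s2.png",cv2.resize(im[170:290,300:460],(640,480))[:,:,::-1])
E
```

```text
time_s: 8.4
tcp_pos: [0.6938, 0.0196, 0.0329]
tool_rot: [0.034, 0.706, -0.034, 0.707]
wrist_force: [-0.5, -0.2, -1.1]
gripper_width: 0.4
t 8.4 tcp [693.8  19.6  32.9] zyaw -5.4 q6 0.7 w 0.4 F [-0.5 -0.2 -1.1]
dp [37.4 -1.8 -0.1]
zyaw 174.1 dr [-1.795e+02 -0.000e+00  1.000e-01] rows 26 q6 pred if +/- 180 -179
zyaw -5.900000000000006 dr [0.5 0.  0. ] rows 1 q6 pred if +/- 0 1
```

View pics/s2.png

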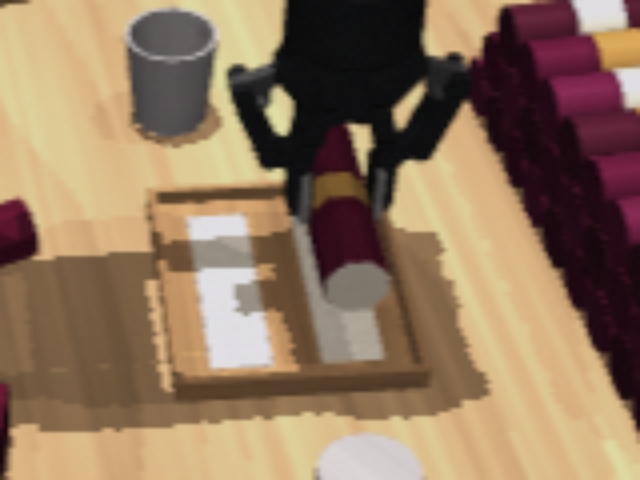

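The carton is over the right-hand paper strip and lined up with it. Lowering now.

```bash
python3 -m pendant '{"claw":[28,28,28,28,28],"dp":[[15,-1,0],[25,-1,0],[31,-1,0],[33,-1,0],[33,-1,0]],"dr":[[0,0,0],[0,0,0],[0,0,0],[0,0,0],[0,0,0]]}'
```

```text
time_s: 8.87
tcp_pos: [0.6932, 0.0187, -0.0013]
tool_rot: [0.034, 0.706, -0.034, 0.706]
wrist_force: [0.4, -0.1, -1.9]
gripper_width: 0.399
```

```bash
python3 -m pendant '{"claw":[28,28,28],"dp":[[2,0,0],[2.5,0,0],[2.5,0,0]],"dr":[[0,0,0],[0,0,0],[0,0,0]]}'; python3 -m pendant '{"claw":[38,43,43,43,43],"dp":[[0,0,0],[0,0,0],[0,0,0],[0,0,0],[0,0,0]],"dr":[[0,0,0],[0,0,0],[0,0,0],[0,0,0],[0,0,0]]}'
```

```text
time_s: 9.12
tcp_pos: [0.6935, 0.0186, -0.0035]
tool_rot: [0.034, 0.706, -0.034, 0.706]
wrist_force: [0.9, -0.5, -0.8]
gripper_width: 0.403
time_s: 9.53
tcp_pos: [0.6934, 0.0185, -0.0036]
tool_rot: [0.034, 0.706, -0.034, 0.706]
wrist_force: [0.9, -0.9, 0.4]
gripper_width: 0.501
```

```bash
python3 -m pendant '{"claw":[43,43,43,43,43],"dp":[[-15,0,0],[-40,0,0],[-75,0,0],[-100,0,0],[-100,0,0]],"dr":[[0,0,0],[0,0,0],[0,0,0],[0,0,0],[0,0,0]]}'
python3 - <<'E'
from h import *
plan(457.5,68.8,60,16)
E
```

```text
time_s: 9.95
tcp_pos: [0.6956, 0.0184, 0.1026]
tool_rot: [0.034, 0.703, -0.034, 0.709]
wrist_force: [0.3, 0.0, 0.2]
gripper_width: 0.502
t 9.95 tcp [695.6  18.4 102.6] zyaw -5.5 q6 0.6 w 0.502 F [0.3 0.  0.2]
dp [  40.7   27.5 -242.2]
zyaw 106 dr [-111.5    0.3    0.4] rows 16 q6 pred if +/- 105 -104
zyaw -74 dr [68.5  0.4 -0.3] rows 10 q6 pred if +/- -75 76
```

```bash
python3 -m pendant '{"claw":[60,60,60,60,60,60,60,60,60,60,60,60],"dp":[[0,5,-40],[0,10,-80],[0,15,-120],[5,19,-160],[15,23,-200],[30,27,-240],[38,28,-240],[38,28,-240],[38,28,-240],[38,28,-240],[38,28,-240],[38,28,-240]],"dr":[[7,0,0],[14,0,0],[21,0,0],[28,0,0],[35,0,0],[42,0,0],[49,0,0],[56,0,0],[63,0,0],[68.5,0,0],[68.5,0,0],[68.5,0,0]]}'
python3 - <<'E'
from h import *
s=manip.get_state();im=get_image("wrist");cv2.imwrite("pics/w6.png",im[:,:,::-1])
mar,_=masks(im);KT=cam("wrist",s)
for c in blobs(mar,(200,0,440,300),800): print(cv2.boundingRect(c),rect(KT,c,.025))
plan(457.5,68.8,-10,16)
E
```

```text
time_s: 10.95
tcp_pos: [0.4571, 0.0693, 0.0583]
tool_rot: [0.424, 0.565, -0.424, 0.566]
wrist_force: [0.5, 0.6, 0.4]
gripper_width: 0.706
(282, 124, 77, 126) (array([492.7,  78.4]), 59.2, 35.3, 16.3)
t 11.0 tcp [457.2  69.3  58.3] zyaw -73.7 q6 72.8 w 0.702 F [-0.3  0.4  0.2]
dp [68.3  0.2  0.5]
zyaw 106 dr [-179.7    0.     0. ] rows 26 q6 pred if +/- 253 -107
zyaw -74 dr [ 0.3  0.  -0. ] rows 1 q6 pred if +/- 73 73
```

View pics/w6.png

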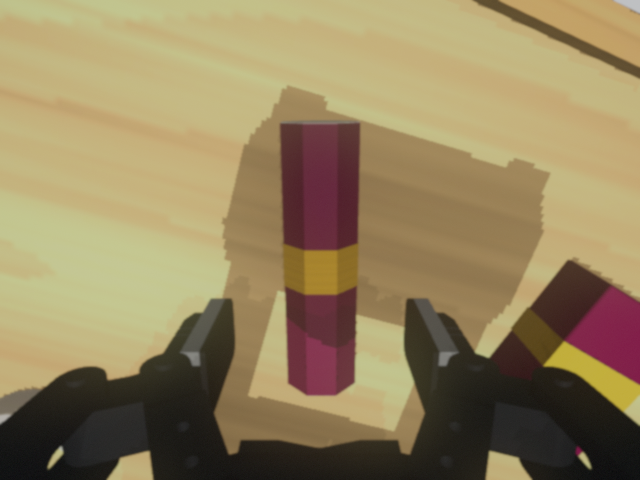

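Carton B is centred between the fingers at column 321 and aligned. I'll descend to the same depth that worked for A.

```bash
python3 -m pendant '{"claw":[48,48,48,48,48,48],"dp":[[25,0,0],[45,0,0],[60,0,0],[66,0,0],[68,0,0],[68,0,0]],"dr":[[0,0,0],[0,0,0],[0,0,0],[0,0,0],[0,0,0],[0,0,0]]}'; python3 -m pendant '{"claw":[40,36,32,28,28,28,28],"dp":[[0,0,0],[0,0,0],[0,0,0],[0,0,0],[0,0,0],[0,0,0],[0,0,0]],"dr":[[0,0,0],[0,0,0],[0,0,0],[0,0,0],[0,0,0],[0,0,0],[0,0,0]]}'
```

```text
time_s: 11.5
tcp_pos: [0.4572, 0.0693, -0.0096]
tool_rot: [0.425, 0.565, -0.425, 0.565]
wrist_force: [-0.2, -0.8, 0.7]
gripper_width: 0.56
time_s: 12.08
tcp_pos: [0.4578, 0.0692, -0.0085]
tool_rot: [0.425, 0.564, -0.425, 0.566]
wrist_force: [-2.9, -1.4, 10.0]
gripper_width: 0.401
```

```bash
python3 -m pendant '{"claw":[28,28,28,28,28,28],"dp":[[-10,0,0],[-30,0,0],[-60,0,0],[-90,0,0],[-100,0,0],[-100,0,0]],"dr":[[0,0,0],[0,0,0],[0,0,0],[0,0,0],[0,0,0],[0,0,0]]}'
python3 - <<'E'
from h import *
plan(633.9,24.1,90,84.1)
E
```

```text
time_s: 12.58
tcp_pos: [0.4586, 0.0693, 0.0937]
tool_rot: [0.426, 0.563, -0.424, 0.566]
wrist_force: [0.6, 0.3, -0.4]
gripper_width: 0.399
t 12.5833 tcp [458.6  69.3  93.7] zyaw -73.9 q6 73.0 w 0.399 F [ 0.6  0.3 -0.4]
dp [  4.7 155.9  91.9]
zyaw 174.1 dr [112.   -0.2  -0.3] rows 16 q6 pred if +/- -33 179
zyaw -5.900000000000006 dr [-68.    0.3  -0.2] rows 10 q6 pred if +/- 147 -1
```

```bash
python3 -m pendant '{"claw":[28,28,28,28,28,28,28,28,28,28,28,28],"dp":[[0,15,9],[0,30,18],[0,45,27],[0,61,36],[0,77,45],[0,93,55],[0,109,64],[0,125,73],[0,141,83],[0,155,92],[0,156,92],[0,156,92]],"dr":[[-7,0,0],[-14,0,0],[-21,0,0],[-28,0,0],[-35,0,0],[-42,0,0],[-49,0,0],[-56,0,0],[-63,0,0],[-68,0,0],[-68,0,0],[-68,0,0]]}'
python3 - <<'E'
from h import *
plan(633.9,24.1,-3.7,84.1)
im=get_image("side");cv2.imwrite("pics/s3.png",cv2.resize(im[150:290,280:460],(640,480))[:,:,::-1])
E
```

```text
time_s: 13.58
tcp_pos: [0.6323, 0.0238, 0.0889]
tool_rot: [0.037, 0.707, -0.037, 0.705]
wrist_force: [0.9, 0.7, -0.7]
gripper_width: 0.395
t 13.5833 tcp [632.3  23.8  88.9] zyaw -6.0 q6 1.2 w 0.395 F [ 0.9  0.7 -0.7]
dp [92.6  0.5  1.7]
zyaw 174.1 dr [179.9   0.    0.2] rows 26 q6 pred if +/- -179 181
zyaw -5.900000000000006 dr [-0.1 -0.1  0. ] rows 1 q6 pred if +/- 1 1
```

View pics/s3.png

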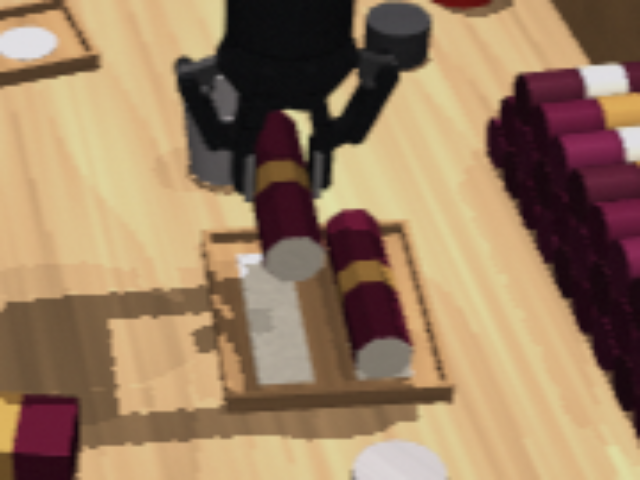

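A lies in the tray, and B is held above the free left strip. Lowering B.

```bash
python3 -m pendant '{"claw":[28,28,28,28,28,28,28],"dp":[[30,0,0],[55,0,0],[75,0,0],[85,0,0],[89,0,0],[90,0,0],[90,0,0]],"dr":[[0,0,0],[0,0,0],[0,0,0],[0,0,0],[0,0,0],[0,0,0],[0,0,0]]}'
```

```text
time_s: 14.22
tcp_pos: [0.6328, 0.024, 0.0013]
tool_rot: [0.037, 0.706, -0.037, 0.707]
wrist_force: [0.8, 0.1, -0.5]
gripper_width: 0.401
```

```bash
python3 -m pendant '{"claw":[28,28,28,28],"dp":[[2,0,0],[4,0,0],[4.5,0,0],[4.5,0,0]],"dr":[[0,0,0],[0,0,0],[0,0,0],[0,0,0]]}'; python3 -m pendant '{"claw":[38,43,43,43,43],"dp":[[0,0,0],[0,0,0],[0,0,0],[0,0,0],[0,0,0]],"dr":[[0,0,0],[0,0,0],[0,0,0],[0,0,0],[0,0,0]]}'; python3 -m pendant '{"claw":[43,43,43,43,43],"dp":[[-15,0,0],[-40,0,0],[-75,0,0],[-110,0,0],[-110,0,0]],"dr":[[0,0,0],[0,0,0],[0,0,0],[0,0,0],[0,0,0]]}'
python3 - <<'E'
from h import *
plan(441,-78.4,70,-14.5)
E
```

```text
time_s: 14.55
tcp_pos: [0.6329, 0.0239, -0.0034]
tool_rot: [0.037, 0.706, -0.037, 0.707]
wrist_force: [-1.1, -0.4, 4.3]
gripper_width: 0.398
time_s: 14.97
tcp_pos: [0.6325, 0.024, -0.0042]
tool_rot: [0.037, 0.706, -0.037, 0.706]
wrist_force: [-0.8, 0.3, 0.7]
gripper_width: 0.505
time_s: 15.38
tcp_pos: [0.6352, 0.0238, 0.1131]
tool_rot: [0.037, 0.703, -0.037, 0.709]
wrist_force: [1.4, -0.5, 1.0]
gripper_width: 0.503
t 15.3833 tcp [635.2  23.8 113.1] zyaw -6.0 q6 1.2 w 0.503 F [ 1.4 -0.5  1. ]
dp [  41.4 -121.8 -182.9]
zyaw 75.5 dr [-81.5   0.4   0.4] rows 12 q6 pred if +/- 95 -93
zyaw -104.5 dr [98.5  0.4 -0.5] rows 14 q6 pred if +/- -85 87
```

```bash
python3 -m pendant '{"claw":[75,75,75,75,75,75,75,75,75,75,75,75],"dp":[[0,-10,-15],[0,-20,-30],[0,-30,-45],[0,-40,-60],[5,-50,-75],[10,-60,-90],[16,-70,-105],[22,-80,-120],[28,-90,-135],[34,-100,-150],[39,-112,-168],[40,-122,-183]],"dr":[[-7,0,0],[-14,0,0],[-21,0,0],[-28,0,0],[-35,0,0],[-42,0,0],[-49,0,0],[-56,0,0],[-63,0,0],[-70,0,0],[-77,0,0],[-81.5,0,0]]}'
python3 - <<'E'
from h import *
s=manip.get_state();im=get_image("wrist");cv2.imwrite("pics/w7.png",im[:,:,::-1])
mar,_=masks(im);KT=cam("wrist",s)
for c in blobs(mar,(200,0,440,300),800): print(cv2.boundingRect(c),rect(KT,c,.038))
plan(441,-78.4,-2,-14.5)
E
```

```text
time_s: 16.38
tcp_pos: [0.4363, -0.0786, 0.0649]
tool_rot: [-0.435, 0.558, 0.435, 0.557]
wrist_force: [1.1, 0.3, -0.7]
gripper_width: 0.877
(268, 291, 103, 9) (array([452.6, -82.5]), 50.0, 4.3, 76.0)
(265, 182, 111, 74) (array([415.7, -72.8]), 50.4, 34.9, 76.1)
t 16.4333 tcp [434.4 -79.4  64.9] zyaw 76.2 q6 -96.5 w 0.876 F [ 2.  -0.9  0.9]
dp [66.9 -6.3  2.6]
zyaw 75.5 dr [ 0.7 -0.  -0.1] rows 1 q6 pred if +/- -97 -96
zyaw -104.5 dr [-1.793e+02  2.000e-01 -1.000e-01] rows 26 q6 pred if +/- 83 -276
```

View pics/w7.png

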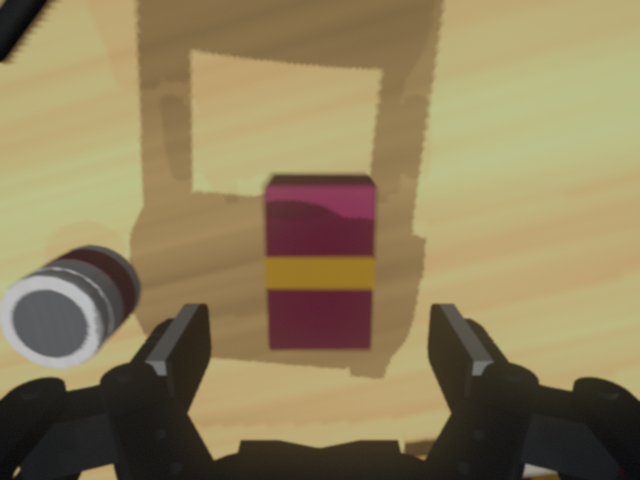

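The box is centred at column 321 and square to the fingers; the tin is at (50,325). I'll descend and grip the box.

```bash
python3 -m pendant '{"claw":[75,75,75,75,75,75],"dp":[[20,-5,2],[40,-6,2],[55,-6,2],[62,-6,2],[64,-6,2],[64,-6,2]],"dr":[[0.5,0,0],[0.5,0,0],[0.5,0,0],[0.5,0,0],[0.5,0,0],[0.5,0,0]]}'; python3 -m pendant '{"claw":[60,52,46,46,46,46,46],"dp":[[0,0,0],[0,0,0],[0,0,0],[0,0,0],[0,0,0],[0,0,0],[0,0,0]],"dr":[[0,0,0],[0,0,0],[0,0,0],[0,0,0],[0,0,0],[0,0,0],[0,0,0]]}'; python3 -m pendant '{"claw":[46,46,46,46,46,46],"dp":[[-10,0,0],[-30,0,0],[-60,0,0],[-90,0,0],[-100,0,0],[-100,0,0]],"dr":[[0,0,0],[0,0,0],[0,0,0],[0,0,0],[0,0,0],[0,0,0]]}'
python3 - <<'E'
from h import *
plan(536.7,-407.2,95,-89.2)
E
```

```text
time_s: 16.93
tcp_pos: [0.4441, -0.0779, 0.0018]
tool_rot: [-0.431, 0.561, 0.431, 0.561]
wrist_force: [0.7, 0.4, 0.8]
gripper_width: 0.878
time_s: 17.52
tcp_pos: [0.4447, -0.0781, 0.0031]
tool_rot: [-0.431, 0.561, 0.43, 0.561]
wrist_force: [-5.1, 0.3, 11.7]
gripper_width: 0.589
time_s: 18.02
tcp_pos: [0.4455, -0.0784, 0.1051]
tool_rot: [-0.432, 0.56, 0.429, 0.562]
wrist_force: [0.4, 0.5, -0.9]
gripper_width: 0.583
t 18.0167 tcp [445.5 -78.4 105.1] zyaw 75.0 q6 -94.8 w 0.583 F [ 0.4  0.5 -0.9]
dp [  11.1 -172.9 -294.1]
zyaw 0.7999999999999972 dr [74.2  0.2  0.3] rows 11 q6 pred if +/- -142 -48
zyaw -179.2 dr [-105.8   -0.3    0.2] rows 15 q6 pred if +/- 38 -228
```

```bash
python3 -m pendant '{"claw":[46,46,46,46,46,46,46,46,46,46,46,46],"dp":[[0,-15,-25],[0,-31,-50],[0,-46,-75],[0,-61,-100],[0,-76,-125],[0,-91,-150],[0,-106,-176],[0,-120,-202],[0,-135,-228],[0,-150,-255],[0,-165,-280],[5,-173,-294]],"dr":[[7,0,0],[14,0,0],[21,0,0],[28,0,0],[35,0,0],[42,0,0],[49,0,0],[56,0,0],[63,0,0],[70,0,0],[74,0,0],[74.2,0,0]]}'
python3 - <<'E'
from h import *
plan(536.7,-410.5,6.5,-89.2)
im=get_image("side");cv2.imwrite("pics/s4.png",cv2.resize(im[270:470,260:460],(500,500))[:,:,::-1])
E
```

```text
time_s: 19.02
tcp_pos: [0.5354, -0.4093, 0.0957]
tool_rot: [-0.003, 0.707, 0.003, 0.707]
wrist_force: [1.1, -1.0, -0.4]
gripper_width: 0.587
t 19.0167 tcp [ 535.4 -409.3   95.7] zyaw 0.5 q6 -44.4 w 0.587 F [ 1.1 -1.  -0.4]
dp [89.2 -1.2  1.3]
zyaw 0.7999999999999972 dr [-0.3 -0.   0. ] rows 1 q6 pred if +/- -44 -45
zyaw -179.2 dr [179.7   0.    0. ] rows 26 q6 pred if +/- -224 135
```

View pics/s4.png

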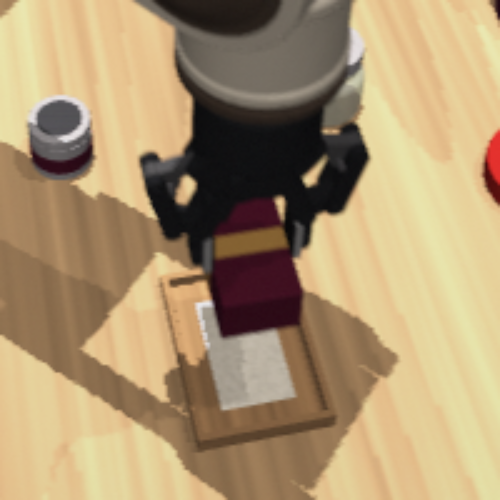

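The box is held level over its footprint. Lowering.

```bash
python3 -m pendant '{"claw":[46,46,46,46,46,46,46],"dp":[[30,-1,1],[55,-1,1],[72,-1,1],[80,-1,1],[84,-1,1],[85,-1,1],[85,-1,1]],"dr":[[0,0,0],[0,0,0],[0,0,0],[0,0,0],[0,0,0],[0,0,0],[0,0,0]]}'
```

```text
time_s: 19.65
tcp_pos: [0.5366, -0.4078, 0.0124]
tool_rot: [-0.005, 0.707, 0.005, 0.707]
wrist_force: [-0.5, 0.3, -1.6]
gripper_width: 0.582
```

```bash
python3 -m pendant '{"claw":[46,46,46,46],"dp":[[2,0,0],[4,0,0],[5,0,0],[5,0,0]],"dr":[[0,0,0],[0,0,0],[0,0,0],[0,0,0]]}'; python3 -m pendant '{"claw":[54,60,62,62,62],"dp":[[0,0,0],[0,0,0],[0,0,0],[0,0,0],[0,0,0]],"dr":[[0,0,0],[0,0,0],[0,0,0],[0,0,0],[0,0,0]]}'; python3 -m pendant '{"claw":[75,75,75,75,75],"dp":[[-15,0,0],[-40,0,0],[-75,0,0],[-100,0,0],[-100,0,0]],"dr":[[0,0,0],[0,0,0],[0,0,0],[0,0,0],[0,0,0]]}'
python3 - <<'E'
from h import *
plan(430,-206.8,80,0)
plan(430,-206.8,80,30)
E
```

```text
time_s: 19.98
tcp_pos: [0.5367, -0.408, 0.0082]
tool_rot: [-0.006, 0.707, 0.005, 0.707]
wrist_force: [-1.4, 1.7, 8.5]
gripper_width: 0.587
time_s: 20.4
tcp_pos: [0.5363, -0.4076, 0.0068]
tool_rot: [-0.005, 0.707, 0.005, 0.707]
wrist_force: [-0.2, -0.4, -1.2]
gripper_width: 0.726
time_s: 20.82
tcp_pos: [0.5379, -0.4091, 0.113]
tool_rot: [-0.007, 0.705, 0.003, 0.709]
wrist_force: [1.0, -0.4, 1.0]
gripper_width: 0.873
t 20.8167 tcp [ 537.9 -409.1  113. ] zyaw 0.8 q6 -44.6 w 0.873 F [ 1.  -0.4  1. ]
dp [  31.2  204.  -105.1]
zyaw 90 dr [-89.2  -0.    0.5] rows 13 q6 pred if +/- 33 -122
zyaw -90 dr [90.8  0.5  0. ] rows 13 q6 pred if +/- -147 58
t 20.8167 tcp [ 537.9 -409.1  113. ] zyaw 0.8 q6 -44.6 w 0.873 F [ 1.  -0.4  1. ]
dp [  31.2  204.  -105.1]
zyaw 120 dr [-1.192e+02 -1.000e-01  5.000e-01] rows 17 q6 pred if +/- 63 -152
zyaw -60 dr [60.8  0.5  0.1] rows 9 q6 pred if +/- -117 28
```

```bash
python3 -m pendant '{"claw":[75,75,75,75,75,75,75,75,75],"dp":[[0,35,-18],[0,70,-36],[5,105,-54],[10,140,-72],[18,172,-88],[25,195,-100],[28,204,-106],[28,204,-106],[28,204,-106]],"dr":[[0,0,0],[0,0,0],[0,0,0],[0,0,0],[0,0,0],[0,0,0],[0,0,0],[0,0,0],[0,0,0]]}'
python3 - <<'E'
from h import *
s=manip.get_state();im=get_image("wrist");im2=get_image("side")
cv2.imwrite("pics/w8.png",np.hstack([cv2.resize(im,(480,360)),cv2.resize(im2[270:470,260:460],(320,320))[:360].copy() if 0 else cv2.copyMakeBorder(cv2.resize(im2[270:470,260:460],(320,320)),0,40,0,0,cv2.BORDER_CONSTANT)])[:,:,::-1])
plan(430,-206.8,6,90)
E
```

```text
time_s: 21.57
tcp_pos: [0.4278, -0.2056, 0.0793]
tool_rot: [-0.006, 0.707, 0.005, 0.707]
wrist_force: [1.1, -1.0, 0.6]
gripper_width: 0.881
t 21.6667 tcp [ 428.1 -206.3   79.2] zyaw 0.8 q6 -35.8 w 0.879 F [-0.   0.1  0.1]
dp [73.2 -0.4  1.8]
zyaw 180 dr [-1.792e+02 -1.000e-01  1.000e-01] rows 26 q6 pred if +/- 143 -215
zyaw 0 dr [0.8 0.  0. ] rows 1 q6 pred if +/- -37 -35
```

View pics/w8.png

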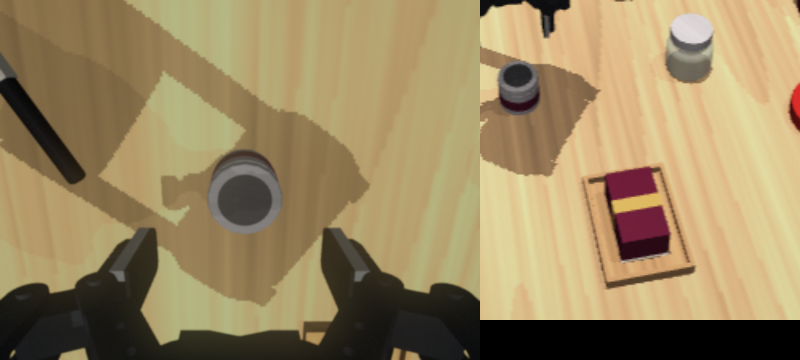

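The box lies flat in its tray. The tin's top is centred at about (327,267) in the full wrist image, roughly midway between the fingers. I'll check that against a ray cast.

```bash
python3 - <<'E'
from h import *
print(cast(cam("wrist",manip.get_state()),[[326.7,266.7]],.046))
E
```

```text
[[ 0.43335996 -0.20978113  0.046     ]]
```

```bash
python3 -m pendant '{"claw":[75,75,75,75,75,75],"dp":[[10,-2,4],[30,-2,4],[50,-2,4],[65,-2,4],[70,-2,4],[70,-2,4]],"dr":[[0,0,0],[0,0,0],[0,0,0],[0,0,0],[0,0,0],[0,0,0]]}'; python3 -m pendant '{"claw":[60,52,44,44,44,44,44],"dp":[[0,0,0],[0,0,0],[0,0,0],[0,0,0],[0,0,0],[0,0,0],[0,0,0]],"dr":[[0,0,0],[0,0,0],[0,0,0],[0,0,0],[0,0,0],[0,0,0],[0,0,0]]}'; python3 -m pendant '{"claw":[44,44,44,44,44,44],"dp":[[-10,0,0],[-30,0,0],[-60,0,0],[-90,0,0],[-100,0,0],[-100,0,0]],"dr":[[0,0,0],[0,0,0],[0,0,0],[0,0,0],[0,0,0],[0,0,0]]}'
python3 - <<'E'
from h import *
plan(509.6,393,105,90)
E
```

```text
time_s: 22.17
tcp_pos: [0.431, -0.2072, 0.0072]
tool_rot: [-0.004, 0.708, 0.005, 0.706]
wrist_force: [-0.2, 0.0, -0.3]
gripper_width: 0.88
time_s: 22.75
tcp_pos: [0.4321, -0.2077, 0.0102]
tool_rot: [-0.006, 0.706, 0.005, 0.708]
wrist_force: [-1.6, 0.5, 6.5]
gripper_width: 0.554
time_s: 23.25
tcp_pos: [0.4327, -0.2079, 0.1124]
tool_rot: [-0.006, 0.705, 0.004, 0.709]
wrist_force: [0.5, -0.9, -2.2]
gripper_width: 0.551
t 23.25 tcp [ 432.7 -207.9  112.4] zyaw 0.8 q6 -35.7 w 0.551 F [ 0.5 -0.9 -2.2]
dp [  5.8 599.8  85.7]
zyaw 180 dr [-179.2   -0.3    0.4] rows 26 q6 pred if +/- 80 -152
zyaw 0 dr [0.8 0.3 0.2] rows 1 q6 pred if +/- -100 28
```

```bash
python3 -m pendant '{"claw":[44,44,44,44,44,44,44,44,44,44,44,44],"dp":[[0,25,4],[0,60,9],[0,98,14],[0,136,20],[0,174,25],[0,212,30],[0,250,36],[0,288,41],[0,326,46],[0,364,52],[0,402,57],[0,440,62]],"dr":[[0,0,0],[0,0,0],[0,0,0],[0,0,0],[0,0,0],[0,0,0],[0,0,0],[0,0,0],[0,0,0],[0,0,0],[0,0,0],[0,0,0]]}'
python3 - <<'E'
from h import *
plan(509.6,393,60,90)
E
```

```text
time_s: 24.25
tcp_pos: [0.4863, 0.2357, 0.1076]
tool_rot: [-0.005, 0.708, 0.005, 0.707]
wrist_force: [1.1, -0.3, -0.9]
gripper_width: 0.552
t 24.25 tcp [486.3 235.7 107.6] zyaw 0.8 q6 16.8 w 0.552 F [ 1.1 -0.3 -0.9]
dp [ 47.5 157.   25.7]
zyaw 180 dr [-1.792e+02 -0.000e+00 -1.000e-01] rows 26 q6 pred if +/- 184 -151
zyaw 0 dr [ 0.8 -0.1  0. ] rows 1 q6 pred if +/- 4 29
```

```bash
python3 -m pendant '{"claw":[44,44,44,44,44,44,44,44,44],"dp":[[0,38,6],[5,75,12],[15,110,19],[28,140,24],[40,154,26],[46,157,26],[46,157,26],[46,157,26],[46,157,26]],"dr":[[0,0,0],[0,0,0],[0,0,0],[0,0,0],[0,0,0],[0,0,0],[0,0,0],[0,0,0],[0,0,0]]}'
python3 - <<'E'
from h import *
plan(509.6,393,14.5,90)
im=get_image("side");cv2.imwrite("pics/s5.png",cv2.resize(im[100:200,230:350],(480,400))[:,:,::-1])
E
```

```text
time_s: 25.0
tcp_pos: [0.5109, 0.3902, 0.0632]
tool_rot: [-0.005, 0.707, 0.005, 0.707]
wrist_force: [0.3, 0.3, -1.8]
gripper_width: 0.553
t 25.0 tcp [510.9 390.2  63.2] zyaw 0.8 q6 29.7 w 0.553 F [ 0.3  0.3 -1.8]
dp [48.7  2.9 -1.3]
zyaw 180 dr [-179.2   -0.     0. ] rows 26 q6 pred if +/- 209 -149
zyaw 0 dr [0.8 0.  0. ] rows 1 q6 pred if +/- 29 31
```

View pics/s5.png

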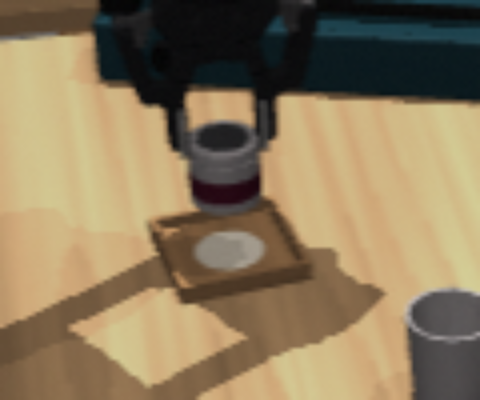

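The tin is held upright above its round footprint. Lowering.

```bash
python3 -m pendant '{"claw":[44,44,44,44,44,44],"dp":[[15,3,-1],[30,3,-1],[40,3,-1],[43,3,-1],[45,3,-1],[45,3,-1]],"dr":[[0,0,0],[0,0,0],[0,0,0],[0,0,0],[0,0,0],[0,0,0]]}'; python3 -m pendant '{"claw":[44,44,44],"dp":[[1,0,0],[1.5,0,0],[1.5,0,0]],"dr":[[0,0,0],[0,0,0],[0,0,0]]}'
```

```text
time_s: 25.55
tcp_pos: [0.5099, 0.3939, 0.0182]
tool_rot: [-0.005, 0.707, 0.005, 0.707]
wrist_force: [-0.2, -0.7, -0.8]
gripper_width: 0.55
time_s: 25.8
tcp_pos: [0.5098, 0.3941, 0.0167]
tool_rot: [-0.005, 0.707, 0.005, 0.707]
wrist_force: [-0.2, 0.4, -1.4]
gripper_width: 0.557
```

```bash
python3 -m pendant '{"claw":[44,44,44,44],"dp":[[1.5,0,0],[2.5,0,0],[2.5,0,0],[2.5,0,0]],"dr":[[0,0,0],[0,0,0],[0,0,0],[0,0,0]]}'; python3 -m pendant '{"claw":[50,54,58,60,60,60],"dp":[[0,0,0],[0,0,0],[0,0,0],[0,0,0],[0,0,0],[0,0,0]],"dr":[[0,0,0],[0,0,0],[0,0,0],[0,0,0],[0,0,0],[0,0,0]]}'; python3 -m pendant '{"claw":[70,70,70,70,70,70,70,70],"dp":[[-15,0,0],[-40,0,0],[-75,0,0],[-110,0,0],[-140,0,0],[-170,0,-40],[-180,0,-80],[-180,0,-80]],"dr":[[0,0,0],[0,0,0],[0,0,0],[0,0,0],[0,0,0],[0,0,0],[0,0,0],[0,0,0]]}'
python3 - <<'E'
from h import *
im=get_image("side");im2=get_image("top")
cv2.imwrite("pics/end.png",np.vstack([im[120:420,180:480],cv2.copyMakeBorder(im2[160:330,120:540],0,0,0,0,cv2.BORDER_CONSTANT)[:, :300]])[:,:,::-1])
mar,_=masks(im2);KT=cam("top")
for n,b,z in [("P",(270,165,365,245),.025),("box",(465,240,530,300),.035),("tin",(135,225,185,280),.03)]:
    for c in blobs(mar,b,15): print(n,*rect(KT,c,z))
K2=cam("side");mar,_=masks(im)
for n,b,z in [("P",(330,200,412,275),.023),("box",(320,365,395,450),.024)]:
    for c in blobs(mar,b,20): print("side",n,*rect(K2,c,z))
g=((cv2.cvtColor(im2,cv2.COLOR_RGB2HSV)[...,1]<70)*255).astype(np.uint8)
for n,b,z in [("tin",(135,225,180,280),.051),("cup",(220,185,258,225),.04),("jar",(390,190,430,226),.07)]:
    for c in blobs(g,b,80): print(n,*rect(KT,c,z))
print(manip.get_state()["tcp_pos"],manip.get_state()["time_s"])
E
```

```text
time_s: 26.13
tcp_pos: [0.5099, 0.3943, 0.0152]
tool_rot: [-0.005, 0.707, 0.005, 0.707]
wrist_force: [-6.0, -3.3, 15.2]
gripper_width: 0.554
time_s: 26.63
tcp_pos: [0.5096, 0.3941, 0.0137]
tool_rot: [-0.005, 0.707, 0.005, 0.707]
wrist_force: [-0.0, 0.5, 0.7]
gripper_width: 0.702
time_s: 27.3
tcp_pos: [0.4264, 0.3936, 0.1972]
tool_rot: [-0.005, 0.706, 0.007, 0.708]
wrist_force: [-1.3, -0.8, -0.4]
gripper_width: 0.82
P [628.7 -17. ] 53.6 32.5 84.5
P [636.3  62.9] 53.1 33.0 84.4
P [689.8 -19.9] 53.4 33.2 85.0
P [697.   60.3] 53.3 33.1 85.0
box [ 536.1 -433.4] 53.0 29.6 -0.5
box [ 535.3 -378.8] 52.7 34.2 -0.3
side P [630.1  -4.9] 64.3 36.1 85.5
side P [690.7 -10.9] 75.2 38.2 83.5
side P [638.5  75.7] 66.9 36.8 84.2
side P [698.   72.4] 67.7 37.9 84.1
side box [ 537.4 -429.9] 57.0 53.8 1.3
side box [ 536.7 -372.7] 57.2 42.1 1.3
tin [507.9 391.6] 55.2 48.5 -85.8
cup [636.8 209.5] 68.9 61.0 6.0
jar [ 647.7 -186.8] 69.1 54.9 -30.3
[0.4286013  0.393381   0.19526078] 27.4
```

View pics/end.png

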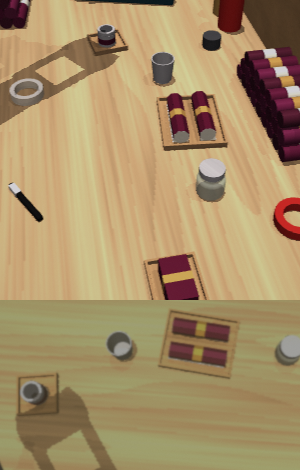

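Both views show every item in its own tray and the cup and jar unmoved. I'm handing the job in.

```bash
python3 -c "
from rig import manip
print(manip.close_job())"
```

```text
the job is handed in; nothing more can be done
None
```

All four goods are in their trays and the job was handed in at about 27 s on the robot clock, well inside the 96 s limit; the hand-in itself reports no verdict.

**Last checks (top camera, positions in world mm):**

| Item | Measured centre | Tray target | Lie |
|---|---|---|---|
| Cartons | about (633, 23) and (693, 20) | slots at ±32 mm from tray centre (664, 21) | within about 1° of the tray's long side |
| Box | about (536, −406) | (537, −407) | square to its tray, within about 1–2° |
| Tin | about (508, 392) | (510, 393) | looks upright in the pictures |

- **Bystanders:** the cup and jar measure within 0.5 mm of where they started.
- **Robot:** the gripper is open and well clear of everything.
- **Heights:** I did not measure these directly. I judged that things lie flat from the force rise on placing the second carton, box and tin, and from the final images. The first carton showed no clear rise, so it may have dropped about a millimetre on release.

**What went wrong:** the first grasp of the first carton slipped off its upper chamfers, because the open fingertips sit about 10 mm or more behind the TCP. A second try slipped up the chamfers the same way, so I stepped down 11–12 mm, after which it held. The carton did not visibly move.

**Disagreement:** the side camera put the cartons and box up to about 10 mm off the top view along y. I put that down to the slanted outlines and went with the top view; even 10 mm would still be inside the tolerances.

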